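# Make up the cat sitter's two trays

### The job

The cat sitter calls twice today; make up the two trays from the things on the coffee table. Long tray: stand the wide low tin in its square compartment and lay the grooming brush, bristles down and handle and all, lengthwise in its long one. Squarish tray: lay the penlight in the long narrow compartment, the key fob flat in the smaller of the other two and stand the tall tin upright in the larger, and leave the remote, the cat's bowl and the sunglasses where they are.

Things in the scene. Friction and masses are not known exactly. Their poses are not given: they have to be found in the camera images.
- long_tray: Long pale wooden tray, 284 (x) x 100 (y) mm, fixed. Origin: centre of its underside, x along its length. Floor 4 mm thick; rim and rib 4 mm thick, only 10 mm high (6 above the floor). Two compartments: for the tin, 92 x 92 mm inside, centre at x +92, y 0 mm; for the brush, 180 (x) x 92 (y) mm inside, centre at x -48, y 0 mm.
- square_tray: Squarish pale wooden tray, 148 (x) x 136 (y) mm, fixed. Origin: centre of its underside. Floor 4 mm thick; rim and ribs 4 mm thick, 10 mm high. Three compartments, inside sizes and centres: penlight's, long and narrow, 140 (x) x 46 (y) mm at x 0, y +41 mm; tall tin's, the larger other one, 78 x 78 mm at x -31, y -25 mm; key fob's, the smaller, 58 (x) x 78 (y) mm at x +41, y -25 mm.
- wide_tin: Wide low cat-food tin, bare metal, closed, 66 mm diameter, 32 mm high, about 120 g, standing upright on the table. Origin: centre of its underside, z up its axis.
- tall_tin: Tall narrow cat-food tin, bare metal, closed, 50 mm diameter, 72 mm high, about 150 g, standing upright on the table. Origin: centre of its underside, z up its axis.
- brush: Cat's brush, 150 mm long (x), lying bristles down, 80 g. Origin: midway along it, at the bristle tips. Wooden head from x = 0 to +75 mm, 60 mm wide (y), wood 18 to 30 mm above the origin, stiff black bristle block 52 mm wide beneath; handle from x = -75 to 0 mm, 22 mm wide, 18 to 30 mm up. Balances at x = +31 mm: grip it across the head there.
- penlight: Steel penlight lying flat, 116 mm long (x), with square 22 x 22 mm anti-roll collars at both ends; treat it as a bar 22 x 22 mm. About 70 g. Origin: its middle, 11 mm above what it lies on.
- key_fob: Black plastic key fob with two round buttons, 56 (x) x 36 (y) x 18 (z) mm, lying flat, about 50 g. Origin: centre of its underside.
- remote: Bystander: grey TV remote control, 150 (x) x 44 (y) x 18 mm, lying loose among the stock. Origin: centre of its underside. Leave it alone.
- cat_bowl: Bystander: the cat's blue bowl on a black base, 150 mm diameter, 48 mm high, loose. Origin: centre of its underside. Leave it alone.
- sunglasses: Bystander: open sunglasses with green lenses, standing on lenses and arm tips, 140 (y) x 123 mm, 50 mm high, loose; the arms run to +x. Origin: on the table under the middle of the lens front. Leave them alone.
Not all that is in view belongs to the job. Of the things shaped like the brush, the wooden one is meant.

How it is judged:
By the outcome, as a careful person would: the job done as asked, in the order asked, and still so for the second after the job is handed in, with the robot touching nothing.
It also fails if it takes over 118 s, if anything falls off the work surface, if the arm or the gripper's body presses on something with over 40 N, if the wrist force passes 120 N, or if a joint passes its speed limit or range.

### The arm

A 6-joint arm with a two-finger parallel gripper is mounted at the origin on the work surface. World frame = base frame: x ahead of the robot, y to its left, z up, the work surface at z = 0. Lengths are in m, angles in rad, forces in N, time in s.
With the tool pointing down it reaches from about 0.425 to 0.95 m from the base axis. Payload 3.5 kg.
Tool frame: the origin (TCP) lies midway between the tips of the shut fingers; the grasp point (between the pads) lies 19 mm behind it; z points along the fingers, y is the line along which they close (so a half turn about z gives the same grasp; the last joint's range is limited). The gripper opens to 85 mm and grips with 20 to 120 N. Pads are 22 mm wide; open, the fingers measure 114 mm over their backs; the gripper's body (76 mm by 85 mm) begins 54 mm behind the grasp point. The pads swing forward as they close: fully open they stand 13 mm farther back than shut.
Start: joints at [-1.312, 0.286, 1.577, -0, 1.279, -0.15], TCP at [0.268, -0.619, 0.231] pointing down, gripper open.
Joint ranges: [-2.77, 2.77], [-0.9, 2.22], [0.21, 2.48], [-1.53, 4.67], [0.24, 2.81], [-2.84, 2.84]. Speed limits (rad/s): [2.79, 2.79, 3.14, 3.14, 3.14, 3.14].

### API

Orientations are given as a unit quaternion [x, y, z, w].
In Python, from plant import ctrl, cams, order gives the robot as it stands.
- The arm moves only by the tool move_arm, never from a script. Its argument "plan" is one flat list of numbers, 7 for each row, row after row: the shift along the world's x, y, z in mm, then the turn, a rotation vector about the world's x, y, z in degrees, then the finger opening in mm, from 0 to 85.4. A call has 1 to 12 rows; each row shifts and turns the commanded pose from where the row before left it; what a row does not reach is not made up. A row lasts 1/10 s, in which the tool goes at most 50 mm and 8.59 degrees, less where a joint would pass 70% of its speed; a pose out of reach is approached as far as the arm can. A call is refused whole if a number of a shift passes 50 or a number of a turn 8.59, either way. A call with a gripper value outside its range is refused whole. The fingers move at their own pace and stop on an object; "newtons" is the grip in N (left out, the last holds). Time passes only in rows, so rows that do not move let the fingers close. It gives the time, the measured TCP pose, the force, the opening and the grip force at its end, in the units of the state.
- ctrl.get_state(): the state, without advancing time (a new reading comes with each control period).
- cams.read_camera(name): name is "side" or "top"; returns a dict with "color" (480x640x3 uint8, red, green, blue), "fov_y" (degrees; the focal length in pixels is half the picture's height over the tangent of half this angle, whatever the lens; pixels are square), "cx", "cy" (the principal point, pixels), "origin" and "orientation" of the camera in the world. Camera axes: x right, y up, looking along -z (the intrinsics and any distortion apply to the point x, -y, -z); pixel columns grow to the right and rows downward; lengths in m; the calibration is good to about 2 mm. A picture is of the moment at which its call begins. There is no depth.
- order.sign_off(): hands the job in; it is judged then, once.
The state is a dict: "time": time; "qpos": joint angles; "dq": joint speeds; "joint_efforts": joint torques, N m; "eef_pos": TCP position; "tcp_rot": TCP orientation; "contact_force": force on the tool from outside, world axes, zero at the start; "wrist_torque": the same for the moment, N m; "opening": opening from 0.0 (shut) to 1.0 (fully open); "finger_force": force on a finger pad.
Only numpy, scipy, OpenCV 4.12 (cv2) and the standard library are available. Lean on these libraries where they do the work, as an engineer would, in place of code of your own. Each camera call takes 0.05 s, during which the arm holds its last target. There are 200 camera calls.

## Working session

There is one attempt and no reset: what is moved stays moved. The work goes in short steps, Python scripts to look and compute and a tool call to move; the robot and the scene stay as the last step left them, time stands still between calls to the robot, and variables do not carry over. Pictures are saved under pics/ and viewed, at most 14 in all, crops included, and the job is handed in when it is done.

Besides the shell and the picture viewer there is one more tool, called after "Request:" by a JSON object that holds its "api" and its "payload", one argument or row to a line. move_arm: Moves the arm, as the interface text tells. Its arguments: {"type":"object","properties":{"plan":{"type":"array","items":{"type":"number"}},"newtons":{"type":"number"}},"required":["plan"]}

```bash
ls; mkdir -p pics; python3 - <<'E'
from plant import ctrl,cams
import cv2
for n in("top","side"):
    r=cams.read_camera(n); cv2.imwrite(f"pics/{n}0.png",r["color"][:,:,::-1])
    print(n,{k:v for k,v in r.items() if k!="color"})
s=ctrl.get_state();print(s)
E
```

```text
pics
top {'fov_y': 43.887836194017986, 'cx': 309.5244124095619, 'cy': 244.01416509078754, 'origin': array([ 0.49077607, -0.10403805,  1.31175603]), 'orientation': array([ 0.04230511, -0.03006702, -0.69904847,  0.71318826])}
side {'fov_y': 57.461960982564996, 'cx': 317.0581069511313, 'cy': 235.43321146747263, 'origin': array([0.53881221, 0.69494257, 0.99449442]), 'orientation': array([-0.01525333,  0.33639531,  0.9412461 , -0.02571596])}
{'time': 0.1, 'qpos': array([-1.31200354e+00,  2.87122188e-01,  1.57802401e+00,  1.58170488e-05,
        1.27859491e+00, -1.49955067e-01]), 'dq': array([-0.00119177, -0.00188191, -0.00190096,  0.00131946,  0.00124263,
       -0.00079062]), 'joint_efforts': array([ 3.72709837e-04, -4.07295513e+01, -2.93700653e+01, -1.74979241e-04,
        3.36022356e-03,  1.86950444e-06]), 'eef_pos': array([ 0.26819202, -0.61879195,  0.23005899]), 'tcp_rot': array([ 9.79188140e-01,  2.02951799e-01, -5.08697156e-05, -1.07304851e-03]), 'contact_force': array([-0.36328887,  0.04941305,  0.38809759]), 'wrist_torque': array([-0.00026389,  0.03260114, -0.0006226 ]), 'finger_force': 0.0, 'opening': 0.997493854017567}
```

View pics/top0.png

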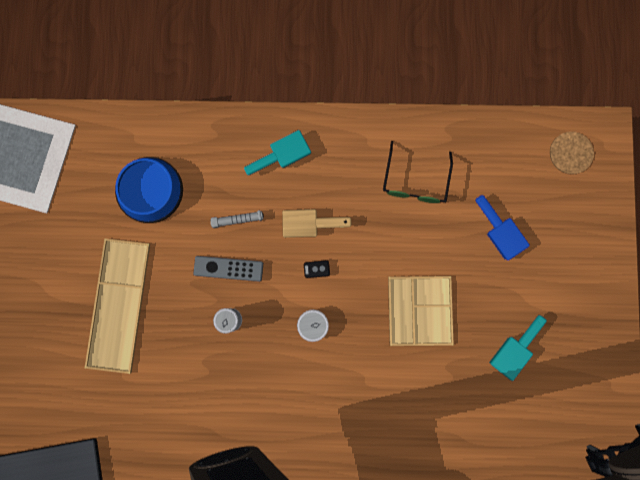

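View pics/side0.png

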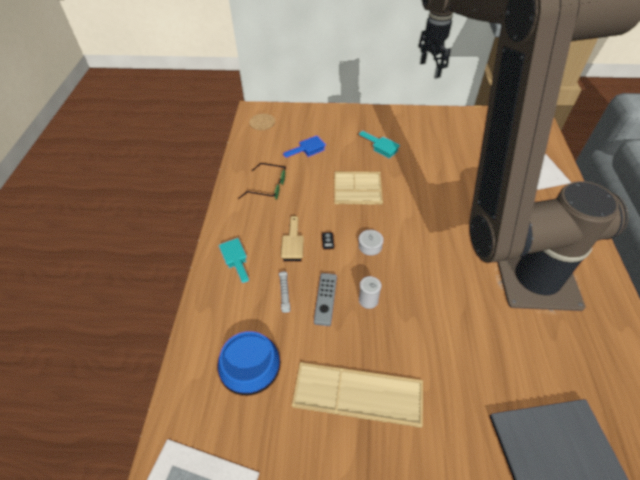

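The top view shows the wooden brush (head 299,222, handle to the right), wide tin (313,325), tall tin (227,320), penlight (237,219), fob (317,269), long tray (118,305, square compartment at top) and squarish tray (421,311, narrow compartment on the left). The side view agrees.

```bash
cat > h.py <<'E'
import numpy as np,cv2
from scipy.spatial.transform import Rotation as R
from plant import ctrl,cams
def ray(r,uv):
    uv=np.atleast_2d(uv).astype(float); f=240/np.tan(np.radians(r["fov_y"]/2))
    d=np.c_[(uv[:,0]-r["cx"])/f,-(uv[:,1]-r["cy"])/f,-np.ones(len(uv))]
    return R.from_quat(r["orientation"]).apply(d)
def plane(r,uv,z):
    d=ray(r,uv);o=r["origin"];return (o+d*((z-o[2])/d[:,2])[:,None])[:,:2]
def proj(r,p):
    f=240/np.tan(np.radians(r["fov_y"]/2));c=R.from_quat(r["orientation"]).inv().apply(np.atleast_2d(p)-r["origin"])
    return np.c_[r["cx"]-f*c[:,0]/c[:,2],r["cy"]+f*c[:,1]/c[:,2]]
def blob(mask,box):
    m=np.zeros_like(mask);x0,y0,x1,y1=box;m[y0:y1,x0:x1]=mask[y0:y1,x0:x1]
    c,_=cv2.findContours(m,cv2.RETR_EXTERNAL,cv2.CHAIN_APPROX_NONE)
    return max(c,key=cv2.contourArea)[:,0,:]
def rect(p):  # metric points -> centre mm, (long,short), angle of long side deg
    c,(w,h),a=cv2.minAreaRect((p*1000).astype(np.float32))
    if w<h:w,h,a=h,w,a+90
    return np.round(c,1),np.round((w,h),1),round((a+90)%180-90,1)
E
python3 - <<'E'
from h import *
r=cams.read_camera("top");im=r["color"];hsv=cv2.cvtColor(im,cv2.COLOR_RGB2HSV)
for n,p in dict(table=(270,370),tray=(120,340),sq=(435,330),brush=(296,222),wt=(305,318),tt=(222,316),pen=(237,219),fob=(309,273),rem=(240,262),shadow=(350,323),handle=(335,222)).items(): print(n,hsv[p[1],p[0]],end=' ')
H,S,V=[hsv[:,:,i].astype(int) for i in range(3)]
pale=((V>150)&(S<135)).astype(np.uint8); grey=((S<60)&(V>70)).astype(np.uint8); dark=(V<60).astype(np.uint8)
out=im.copy();print()
for n,m,b,z in [("long",pale,(75,230,160,380),.01),("sq",pale,(380,268,462,354),.01),("brush",pale,(275,200,365,245),.03),
  ("wt",grey,(290,300,333,347),.032),("tt",grey,(205,300,245,338),.072),("pen",grey,(205,205,270,232),.018),("fob",dark,(295,255,335,282),.014)]:
    c=blob(m,b);cv2.drawContours(out,[c[:,None]],-1,(255,0,0),1);print(n,*rect(plane(r,c,z)),len(c),cv2.contourArea(c))
cv2.imwrite("pics/t1.png",cv2.resize(out[190:390,70:470],(800,400),interpolation=cv2.INTER_NEAREST)[:,:,::-1])
E
```

```text
table [ 13 158 142] tray [ 19 101 192] sq [ 22  93 212] brush [ 18 117 181] wt [ 90   3 153] tt [ 90   3 150] pen [113   7 140] fob [120  20  38] rem [101  25 113] shadow [ 13 161 136] handle [ 18 118 190] 
long [482.5 338.8] [285.   99.9] -5.5 346 5770.0
sq [ 484.2 -322.9] [148.7 136.9] 1.7 261 4239.5
brush [671.2 -92.7] [145.6  57.8] -84.8 181 1058.5
wt [447.8 -90.4] [66.  65.5] -88.8 88 749.0
tt [456.6  86.3] [58.2 49.3] -88.8 95 488.5
pen [676.5  82.2] [114.7  22.7] -79.8 116 386.0
fob [570.3 -96.3] [54.9 34.2] -82.5 93 310.5
```

View pics/t1.png

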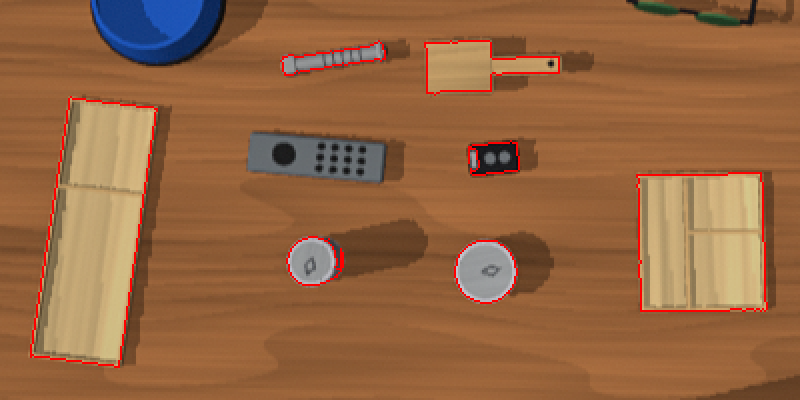

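The outlines sit cleanly on all seven parts and their sizes match the given ones. Going for the wide tin.

Request:
{"api": "move_arm", "payload": {
  "plan": [15,44,-10,0,0,0,85,15,44,-10,0,0,0,85,15,44,-10,0,0,0,85,15,44,-10,0,0,0,85,15,44,-10,0,0,0,85,15,44,-10,0,0,0,85,15,44,-10,0,0,0,85,15,44,-10,0,0,0,85,15,44,-10,0,0,0,85,15,44,-10,0,0,0,85,15,44,-10,0,0,0,85,15,44,-10,0,0,0,85],
  "newtons": 40
}}

```text
time: 1.35
eef_pos: [0.4485, -0.0895, 0.111]
tcp_rot: [0.979, 0.203, 0.0, 0.0]
contact_force: [1.1, -0.0, 1.0]
opening: 0.993
finger_force: 0.0
```

```bash
python3 - <<'E'
from h import *
s=ctrl.get_state();print(s["eef_pos"],s["tcp_rot"],s["time"])
r=cams.read_camera("top");print(proj(r,s["eef_pos"]))
for n,p in dict(wt=(.4478,-.0904,.032),tt=(.4566,.0863,.072),fob=(.5703,-.0963,.018),pen=(.6765,.0822,.018),sq=(.4842,-.3229,.01)).items():
    print(n)
a=r["color"]
b=cams.read_camera("side");print(proj(b,[(.4478,-.0904,.032),(.4566,.0863,.072),(.5703,-.0963,.018),(.6765,.0822,.018)]))
cv2.imwrite("pics/s2.png",cv2.resize(b["color"][150:350,180:480],(780,520))[:,:,::-1])
# line fits for brush handle/head axis
hsv=cv2.cvtColor(a,cv2.COLOR_RGB2HSV);m=((hsv[:,:,2]>150)&(hsv[:,:,1]<135)).astype(np.uint8)
c=blob(m,(275,200,365,245));k=np.zeros_like(m);cv2.drawContours(k,[c[:,None]],-1,1,-1)
ys,xs=np.nonzero(k);P=plane(r,np.c_[xs,ys],.03)*1000
h=P[P[:,1]>-85];t=P[P[:,1]<-105];print("head",h.mean(0),"tail",t.mean(0),P.min(0),P.max(0))
E
```

```text
[ 0.44848239 -0.08945525  0.1110141 ] [9.79202972e-01 2.02882899e-01 2.13095025e-04 1.50809992e-04] 1.35
[[311.558441   326.45381299]]
wt
tt
fob
pen
sq
[[369.41935588 237.97332188]
 [368.38274047 282.61711241]
 [326.16206953 237.80943656]
 [282.63084778 289.02395947]]
head [668.1589349  -52.75177115] tail [ 670.89761336 -136.17035978] [ 636.48520066 -167.20936922] [696.83835725 -19.06691202]
```

View pics/s2.png

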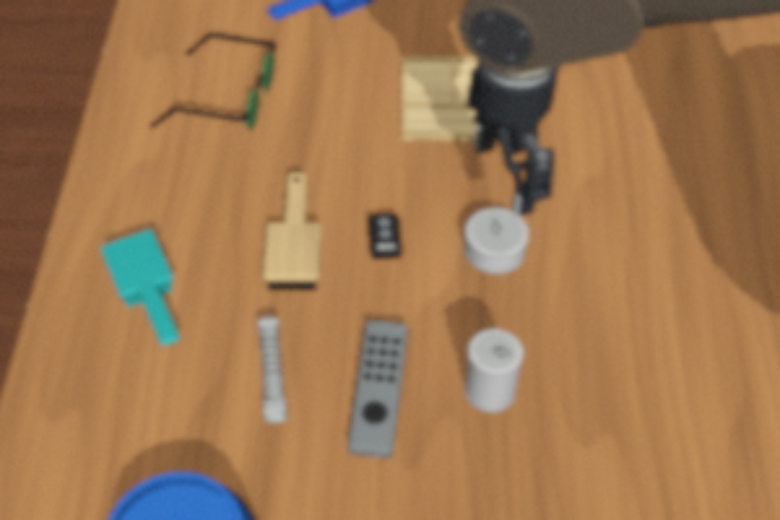

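In the side crop all parts sit about 2 px off my predictions: (tin top at 497,228, predicted 492,229). That is a few mm, well inside every compartment's slack. Descending on the tin.

Request:
{"api": "move_arm", "payload": {
  "plan": [0,0,-30,0,0,0,85,0,0,-30,0,0,0,85,0,0,-25,0,0,0,85,0,0,-15,0,0,0,85,0,0,-8,0,0,0,85,0,0,0,0,0,0,85,0,0,0,0,0,0,50,0,0,0,0,0,0,50,0,0,0,0,0,0,50,0,0,0,0,0,0,50,0,0,0,0,0,0,50],
  "newtons": 40
}}

```text
time: 2.55
eef_pos: [0.4495, -0.092, 0.0047]
tcp_rot: [0.979, 0.203, 0.001, 0.001]
contact_force: [-0.7, -0.6, 6.2]
opening: 0.76
finger_force: 45.0
```

Request:
{"api": "move_arm", "payload": {
  "plan": [0,0,40,0,0,0,50,0,0,40,0,0,0,50,4,12,40,0,0,0,50,13,45,0,0,0,0,50,13,45,0,0,0,0,50,13,45,0,0,0,0,50,13,45,0,0,0,0,50,14,46,0,0,0,0,50,14,46,0,0,0,0,50,14,46,0,0,0,0,50,14,46,0,0,0,0,50,13,46,0,0,0,0,50]
}}

```text
time: 3.75
eef_pos: [0.5731, 0.3326, 0.1225]
tcp_rot: [0.979, 0.203, -0.0, 0.0]
contact_force: [1.2, -0.1, -1.1]
opening: 0.755
finger_force: 45.4
```

```bash
python3 - <<'E'
from h import *
for n,(x0,y0) in dict(top=(60,200),side=(260,320)).items():
    r=cams.read_camera(n);s=ctrl.get_state();print(s["eef_pos"],s["opening"],proj(r,s["eef_pos"]))
    globals()[n]=cv2.resize(r["color"][y0:y0+160,x0:x0+200],(400,320))
cv2.imwrite("pics/p3.png",np.hstack([top,side])[:,:,::-1])
E
```

```text
[0.57420934 0.33893601 0.12266579] 0.7580355430866779 [[100.04249278 259.06710727]]
[0.57335383 0.33564163 0.12242346] 0.7564871506733516 [[315.38759664 368.31090826]]
```

View pics/p3.png

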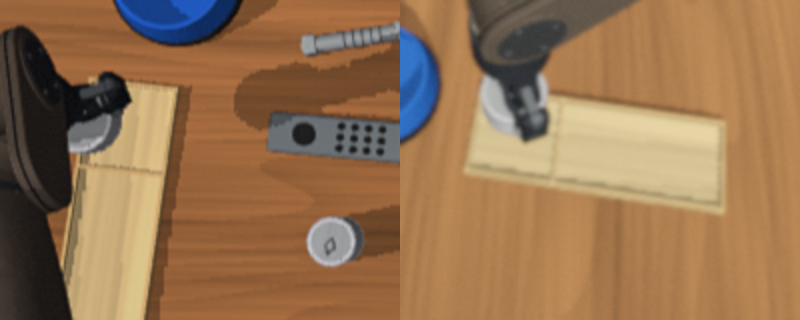

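The tin hangs level over the square compartment (about 95,125 in the left crop, 515,95 in the right). Lowering and releasing.

Request:
{"api": "move_arm", "payload": {
  "plan": [0,0,-35,0,0,0,50,0,0,-35,0,0,0,50,0,0,-25,0,0,0,50,0,0,-12,0,0,0,50,0,0,-5,0,0,0,50,0,0,-2,0,0,0,50,0,0,0,0,0,0,50,0,0,0,0,0,0,85,0,0,0,0,0,0,85,0,0,0,0,0,0,85,0,0,5,0,0,0,85]
}}

```text
time: 4.95
eef_pos: [0.573, 0.3306, 0.0143]
tcp_rot: [0.979, 0.203, -0.0, 0.0]
contact_force: [-0.4, -0.3, -0.1]
opening: 1.001
finger_force: 0.0
```

Request:
{"api": "move_arm", "payload": {
  "plan": [0,0,40,0,0,0,85,0,0,40,0,0,0,85,5,-20,40,0,0,0,85,10,-42,0,0,0,8.5,85,10,-42,0,0,0,8.5,85,10,-42,0,0,0,8.5,85,10,-42,0,0,0,8.5,85,10,-42,0,0,0,8.5,85,10,-41,0,0,0,8.5,85,10,-41,0,0,0,8.5,85,10,-41,0,0,0,8.5,85,10,-40,0,0,0,0,85]
}}

```text
time: 6.15
eef_pos: [0.6686, -0.0642, 0.135]
tcp_rot: [0.697, 0.717, 0.0, 0.0]
contact_force: [1.4, -0.2, 0.0]
opening: 0.999
finger_force: 0.0
```

```bash
python3 - <<'E'
from h import *
r=cams.read_camera("top");a=r["color"];b=cams.read_camera("side")
s=ctrl.get_state();print(s["eef_pos"],s["tcp_rot"],proj(b,s["eef_pos"]))
hsv=cv2.cvtColor(a,cv2.COLOR_RGB2HSV);pale=((hsv[:,:,2]>150)&(hsv[:,:,1]<135)).astype(np.uint8);g=((hsv[:,:,1]<60)&(hsv[:,:,2]>90)).astype(np.uint8)
print(rect(plane(r,blob(pale,(75,230,160,380)),.01)));print(rect(plane(r,blob(g,(95,235,155,295)),.036)))
t=cv2.resize(a[200:360,60:260],(400,320));u=cv2.resize(b["color"][170:330,200:400],(400,320))
cv2.imwrite("pics/p4.png",np.hstack([t,u])[:,:,::-1])
hs=cv2.cvtColor(b["color"],cv2.COLOR_RGB2HSV);m=((hs[:,:,2]>150)&(hs[:,:,1]<135)).astype(np.uint8)
c=blob(m,(275,205,310,265));print(rect(plane(b,c,.03)))
E
```

```text
[ 0.66949399 -0.0676135   0.13525882] [7.00203567e-01 7.13941738e-01 5.19571072e-05 1.46839400e-03] [[288.22979704 216.76401508]]
(array([482.7, 338.8]), array([285.3,  99.9]), -5.5)
(array([574.2, 329.9]), array([67.8, 66.2]), 79.0)
(array([667.1, -87.4]), array([155.2,  68. ]), -85.6)
```

View pics/p4.png

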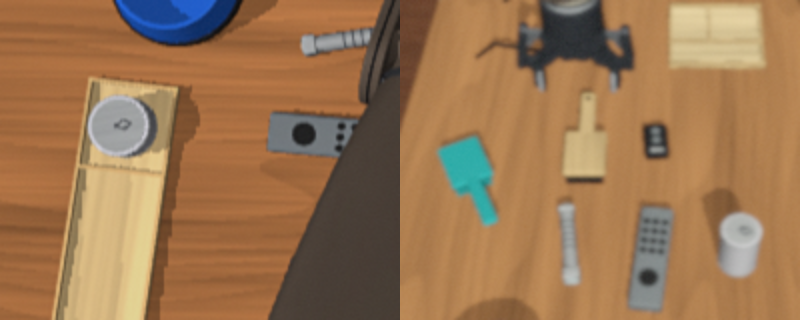

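Tin measured at (574.2, 329.9), centred in its compartment; the gripper is open square across the brush head (565–605,150 in the right crop). Descending on the brush.

Request:
{"api": "move_arm", "payload": {
  "plan": [0,0,-35,0,0,0,85,0,0,-35,0,0,0,85,0,0,-30,0,0,0,85,0,0,-18,0,0,0,85,0,0,-9,0,0,0,85,0,0,0,0,0,0,85,0,0,0,0,0,0,45,0,0,0,0,0,0,45,0,0,0,0,0,0,45,0,0,0,0,0,0,45,0,0,0,0,0,0,45],
  "newtons": 40
}}

```text
time: 7.35
eef_pos: [0.6702, -0.0627, 0.0098]
tcp_rot: [0.698, 0.716, 0.001, 0.002]
contact_force: [-0.4, 0.3, 6.1]
opening: 0.691
finger_force: 45.6
```

Request:
{"api": "move_arm", "payload": {
  "plan": [0,0,20,0,0,0,45,0,0,40,0,0,0,45,0,0,40,0,0,0,45,0,0,25,0,0,0,45,0,0,0,0,0,0,45]
}}

```text
time: 7.85
eef_pos: [0.6713, -0.063, 0.1381]
tcp_rot: [0.698, 0.716, 0.002, 0.004]
contact_force: [-0.2, -0.1, -0.2]
opening: 0.688
finger_force: 44.9
```

Request:
{"api": "move_arm", "payload": {
  "plan": [-22,34,0,0,0,8.31,45,-22,34,0,0,0,8.31,45,-22,34,0,0,0,8.31,45,-22,34,0,0,0,8.31,45,-22,34,0,0,0,8.31,45,-22,34,0,0,0,8.31,45,-22,34,0,0,0,8.31,45,-22,34,0,0,0,8.31,45,-22,34,0,0,0,8.31,45,-22,34,0,0,0,8.31,45,-22,34,0,0,0,0,45,-22,34,0,0,0,0,45]
}}

```text
time: 9.05
eef_pos: [0.4021, 0.3462, 0.1303]
tcp_rot: [0.048, 0.999, -0.001, -0.001]
contact_force: [0.3, -0.3, -0.7]
opening: 0.691
finger_force: 44.8
```

```bash
python3 - <<'E'
from h import *
b=cams.read_camera("side");r=cams.read_camera("top")
s=ctrl.get_state();print(s["eef_pos"],s["tcp_rot"],s["opening"])
t=cv2.resize(r["color"][220:400,60:285],(400,320));u=cv2.resize(b["color"][300:460,260:460],(400,320))
cv2.imwrite("pics/p5.png",np.hstack([t,u])[:,:,::-1])
E
```

```text
[0.40050901 0.34788569 0.13018306] [ 4.52338832e-02  9.98974386e-01 -5.10258369e-04 -1.95241524e-03] 0.6889194685634893
```

View pics/p5.png

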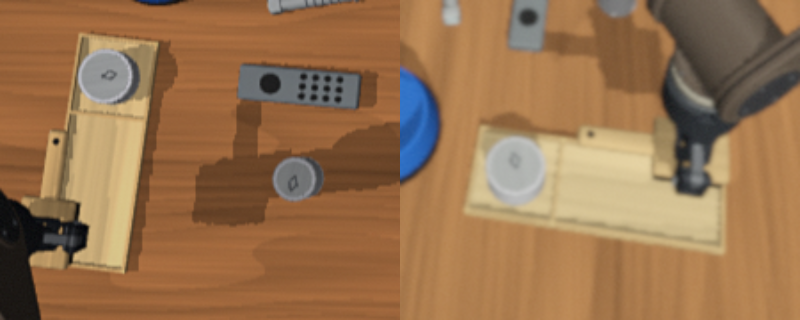

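The brush is held level, parallel with the tray over the long compartment, handle toward the rib. Lowering.

Request:
{"api": "move_arm", "payload": {
  "plan": [0,0,-35,0,0,0,45,0,0,-35,0,0,0,45,0,0,-25,0,0,0,45,0,0,-13,0,0,0,45,0,0,-7,0,0,0,45,0,0,-4,0,0,0,45,0,0,0,0,0,0,45,0,0,0,0,0,0,45]
}}

```text
time: 9.95
eef_pos: [0.4055, 0.3461, 0.0145]
tcp_rot: [0.048, 0.999, 0.001, 0.001]
contact_force: [0.2, 0.8, -0.7]
opening: 0.688
finger_force: 44.9
```

Request:
{"api": "move_arm", "payload": {
  "plan": [0,0,0,0,0,0,85,0,0,0,0,0,0,85,0,0,0,0,0,0,85,0,0,10,0,0,0,85,0,0,40,0,0,0,85,0,0,40,0,0,0,85,0,0,40,0,0,0,85]
}}

```text
time: 10.65
eef_pos: [0.4041, 0.3456, 0.1453]
tcp_rot: [0.048, 0.999, 0.0, 0.0]
contact_force: [1.4, 0.3, 0.4]
opening: 0.993
finger_force: 0.0
```

Request:
{"api": "move_arm", "payload": {
  "plan": [20,-20,0,0,0,0,70,25,-24,0,0,0,-8.3,60,25,-24,0,0,0,-8.3,60,25,-24,0,0,0,-8.3,60,25,-24,0,0,0,-8.3,60,25,-24,0,0,0,-8.3,60,25,-24,0,0,0,-8.3,60,25,-24,0,0,0,-8.3,60,25,-24,0,0,0,-8.3,60,26,-26,0,0,0,-8,60,26,-26,-30,0,0,0,60]
}}

```text
time: 11.75
eef_pos: [0.6812, 0.0806, 0.1196]
tcp_rot: [0.643, 0.766, 0.004, 0.005]
contact_force: [0.8, 0.1, 0.6]
opening: 0.702
finger_force: 0.0
```

```bash
python3 - <<'E'
from h import *
b=cams.read_camera("side");r=cams.read_camera("top")
s=ctrl.get_state();print(s["eef_pos"],s["tcp_rot"],s["opening"])
t=cv2.resize(r["color"][220:400,60:285],(400,320));u=cv2.resize(b["color"][230:390,220:420],(400,320))
cv2.imwrite("pics/p6.png",np.hstack([t,u])[:,:,::-1])
hs=cv2.cvtColor(b["color"],cv2.COLOR_RGB2HSV);g=((hs[:,:,1]<70)&(hs[:,:,2]>100)).astype(np.uint8)
print("pen side",rect(plane(b,blob(g,(268,265,300,320)),.015)))
h=cv2.cvtColor(r["color"],cv2.COLOR_RGB2HSV);d=(h[:,:,2]<75).astype(np.uint8)
print("fob",rect(plane(r,blob(d,(298,257,334,281)),.016)))
E
```

```text
[0.67640589 0.07797359 0.10895666] [ 0.64346829  0.76546728 -0.0021708  -0.00192208] 0.704312708231191
pen side (array([672.7,  85.8]), array([127.1,  21.4]), -80.6)
fob (array([570.1, -96.4]), array([55.6, 34.3]), -81.7)
```

View pics/p6.png

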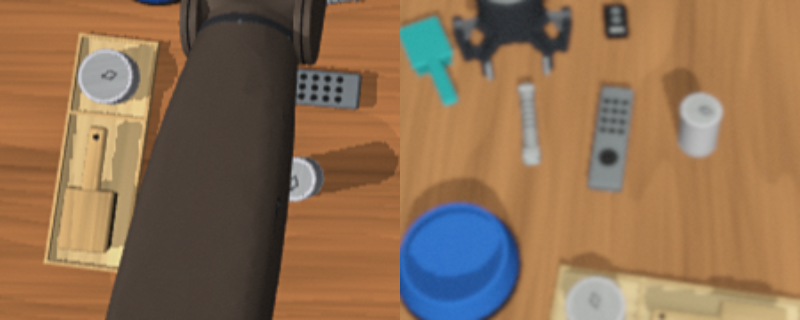

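The brush lies inside the long compartment (head 88,220; handle tip 97,135, left crop). The open fingers straddle the penlight's axis. Descending on it.

Request:
{"api": "move_arm", "payload": {
  "plan": [0,0,-35,0,0,0,60,0,0,-35,0,0,0,60,0,0,-20,0,0,0,60,0,0,-9,0,0,0,60,0,0,-4,0,0,0,60,0,0,0,0,0,0,60,0,0,0,0,0,0,10,0,0,0,0,0,0,10,0,0,0,0,0,0,10,0,0,0,0,0,0,10,0,0,0,0,0,0,10,0,0,0,0,0,0,10],
  "newtons": 40
}}

```text
time: 13.05
eef_pos: [0.6775, 0.0816, 0.012]
tcp_rot: [0.642, 0.767, 0.001, 0.001]
contact_force: [-1.5, -0.6, 6.2]
opening: 0.241
finger_force: 41.1
```

Request:
{"api": "move_arm", "payload": {
  "plan": [0,0,10,0,0,0,10,0,0,30,0,0,0,10,0,0,40,0,0,0,10,0,0,40,0,0,0,10,0,0,0,0,0,0,10]
}}

```text
time: 13.55
eef_pos: [0.6805, 0.0816, 0.1385]
tcp_rot: [0.642, 0.767, 0.004, 0.005]
contact_force: [0.6, -0.6, -0.3]
opening: 0.241
finger_force: 40.4
```

Request:
{"api": "move_arm", "payload": {
  "plan": [-16,-30,0,0,0,8.16,10,-16,-30,0,0,0,8.16,10,-16,-30,0,0,0,8.16,10,-16,-30,0,0,0,8.16,10,-16,-30,0,0,0,8.16,10,-16,-30,0,0,0,8.16,10,-16,-30,0,0,0,8.16,10,-16,-30,0,0,0,8.16,10,-16,-30,0,0,0,8.16,10,-16,-30,0,0,0,8.16,10,-16,-30,0,0,0,0,10,-17,-34,0,0,0,0,10]
}}

```text
time: 14.75
eef_pos: [0.4818, -0.2825, 0.1291]
tcp_rot: [-0.015, 1.0, 0.001, -0.001]
contact_force: [0.7, -0.2, -0.9]
opening: 0.242
finger_force: 40.4
```

```bash
python3 - <<'E'
from h import *
b=cams.read_camera("side");r=cams.read_camera("top")
s=ctrl.get_state();print(s["eef_pos"],s["tcp_rot"],s["opening"])
t=cv2.resize(r["color"][230:390,350:550],(400,320));u=cv2.resize(b["color"][110:270,260:460],(400,320))
cv2.imwrite("pics/p7.png",np.hstack([t,u])[:,:,::-1])
E
```

```text
[ 0.48113191 -0.28528685  0.12950566] [-1.27242171e-02  9.99918703e-01 -1.10369769e-04 -8.18142152e-04] 0.23995672029437307
```

View pics/p7.png

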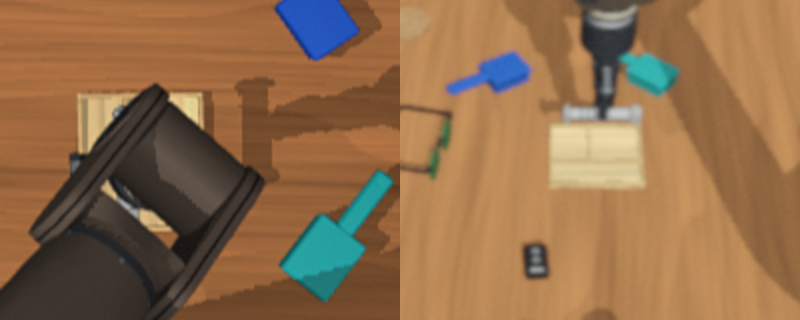

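The penlight is held level and parallel to the tray over it (602,113 right crop, high above). Lowering.

Request:
{"api": "move_arm", "payload": {
  "plan": [0,0,-35,0,0,0,10,0,0,-35,0,0,0,10,0,0,-25,0,0,0,10,0,0,-12,0,0,0,10,0,0,-5,0,0,0,10,0,0,-4,0,0,0,10,0,0,0,0,0,0,10,0,0,0,0,0,0,10]
}}

```text
time: 15.65
eef_pos: [0.4846, -0.2831, 0.016]
tcp_rot: [-0.015, 1.0, -0.001, 0.001]
contact_force: [0.1, -0.6, 1.9]
opening: 0.244
finger_force: 40.7
```

Request:
{"api": "move_arm", "payload": {
  "plan": [0,0,0,0,0,0,50,0,0,0,0,0,0,50,0,0,0,0,0,0,50,0,0,10,0,0,0,60,0,0,40,0,0,0,60,0,0,40,0,0,0,60,0,0,10,0,0,0,60]
}}

```text
time: 16.35
eef_pos: [0.486, -0.2846, 0.1205]
tcp_rot: [-0.015, 1.0, -0.003, 0.004]
contact_force: [0.7, -0.5, 0.9]
opening: 0.701
finger_force: 0.0
```

Request:
{"api": "move_arm", "payload": {
  "plan": [8,18,0,0,0,-8.47,65,8,18,0,0,0,-8.47,65,9,19,0,0,0,-8.47,65,9,19,0,0,0,-8.47,65,9,19,0,0,0,-8.47,65,9,19,0,0,0,-8.47,65,9,19,0,0,0,-8.47,65,9,19,0,0,0,-8.47,65,9,18,0,0,0,-8.47,65,8,18,0,0,0,-8.47,65,0,0,0,0,0,0,65]
}}

```text
time: 17.45
eef_pos: [0.5707, -0.0946, 0.1143]
tcp_rot: [0.662, 0.75, 0.0, -0.0]
contact_force: [0.3, -0.1, -0.4]
opening: 0.767
finger_force: 0.0
```

```bash
python3 - <<'E'
from h import *
b=cams.read_camera("side");r=cams.read_camera("top")
s=ctrl.get_state();print(s["eef_pos"],s["tcp_rot"],s["opening"])
t=cv2.resize(r["color"][250:370,360:510],(400,320));u=cv2.resize(b["color"][150:270,260:410],(400,320))
cv2.imwrite("pics/p8.png",np.hstack([t,u])[:,:,::-1])
E
```

```text
[ 0.57013052 -0.09623296  0.11422   ] [ 6.61166425e-01  7.50239212e-01 -2.60560301e-04 -1.24636510e-04] 0.7632717082161639
```

View pics/p8.png

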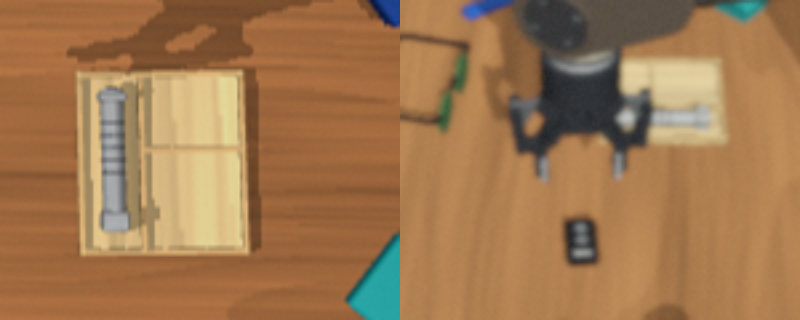

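Penlight is centred in the narrow compartment (114,160 left crop); the fingers straddle the fob. Descending.

Request:
{"api": "move_arm", "payload": {
  "plan": [0,0,-35,0,0,0,65,0,0,-35,0,0,0,65,0,0,-20,0,0,0,65,0,0,-10,0,0,0,65,0,0,-5,0,0,0,65,0,0,0,0,0,0,65,0,0,0,0,0,0,25,0,0,0,0,0,0,25,0,0,0,0,0,0,25,0,0,0,0,0,0,25,0,0,0,0,0,0,25],
  "newtons": 35
}}

```text
time: 18.65
eef_pos: [0.5717, -0.0968, 0.011]
tcp_rot: [0.662, 0.749, 0.0, 0.001]
contact_force: [-0.8, -0.8, 6.6]
opening: 0.407
finger_force: 35.5
```

Request:
{"api": "move_arm", "payload": {
  "plan": [0,0,10,0,0,0,25,0,0,30,0,0,0,25,0,0,40,0,0,0,25,0,0,20,0,0,0,25,0,0,0,0,0,0,25]
}}

```text
time: 19.15
eef_pos: [0.5727, -0.097, 0.1135]
tcp_rot: [0.662, 0.749, 0.001, 0.004]
contact_force: [0.3, 0.3, -0.3]
opening: 0.411
finger_force: 35.1
```

Request:
{"api": "move_arm", "payload": {
  "plan": [-5,-31,0,0,0,-5.3,25,-5,-31,0,0,0,0,25,-5,-31,0,0,0,0,25,-5,-31,0,0,0,0,25,-6,-31,0,0,0,0,25,-6,-32,0,0,0,0,25,-6,-32,0,0,0,0,25,-6,-32,0,0,0,0,25,0,0,0,0,0,0,25,0,0,0,0,0,0,25]
}}

```text
time: 20.15
eef_pos: [0.5251, -0.347, 0.1072]
tcp_rot: [0.697, 0.717, 0.0, -0.002]
contact_force: [0.7, -0.2, -1.8]
opening: 0.408
finger_force: 35.1
```

Request:
{"api": "move_arm", "payload": {
  "plan": [0,0,-30,0,0,0,25,0,0,-30,0,0,0,25,0,0,-20,0,0,0,25,0,0,-8,0,0,0,25,0,0,-4,0,0,0,25,0,0,-3,0,0,0,25,0,0,0,0,0,0,25,0,0,0,0,0,0,25]
}}

```text
time: 20.95
eef_pos: [0.5272, -0.3479, 0.0156]
tcp_rot: [0.696, 0.718, 0.0, 0.001]
contact_force: [0.3, 0.6, 0.3]
opening: 0.408
finger_force: 35.1
```

Request:
{"api": "move_arm", "payload": {
  "plan": [0,0,0,0,0,0,60,0,0,0,0,0,0,60,0,0,0,0,0,0,60,0,0,10,0,0,0,70,0,0,40,0,0,0,85,0,0,40,0,0,0,85,0,0,40,0,0,0,85]
}}

```text
time: 21.65
eef_pos: [0.5262, -0.3473, 0.1463]
tcp_rot: [0.696, 0.718, 0.0, 0.0]
contact_force: [0.5, 0.1, -0.7]
opening: 0.995
finger_force: 0.0
```

Request:
{"api": "move_arm", "payload": {
  "plan": [-7,43,0,0,0,0,85,-7,44,0,0,0,0,85,-7,44,0,0,0,0,85,-7,44,0,0,0,0,85,-7,44,0,0,0,0,85,-7,44,0,0,0,0,85,-7,44,0,0,0,0,85,-7,44,0,0,0,0,85,-7,43,0,0,0,0,85,-6,43,0,0,0,0,85,0,0,0,0,0,0,85]
}}

```text
time: 22.75
eef_pos: [0.4562, 0.0936, 0.1451]
tcp_rot: [0.694, 0.72, 0.001, -0.0]
contact_force: [-0.4, -0.7, 0.1]
opening: 0.998
finger_force: 0.0
```

```bash
python3 - <<'E'
from h import *
b=cams.read_camera("side");r=cams.read_camera("top")
s=ctrl.get_state();print(s["eef_pos"],s["tcp_rot"],s["opening"])
print(plane(r,(226,320.5),.072))
t=cv2.resize(r["color"][250:370,360:510],(400,320));u=cv2.resize(b["color"][200:320,300:450],(400,320))
cv2.imwrite("pics/p9.png",np.hstack([t,u])[:,:,::-1])
hs=cv2.cvtColor(b["color"],cv2.COLOR_RGB2HSV);g=((hs[:,:,1]<50)&(hs[:,:,2]>120)).astype(np.uint8)
c=blob(g,(350,262,388,312));x,y,w,h=cv2.boundingRect(c);print(x,y,w,h,plane(b,(x+w/2,y+w*.36),.072))
E
```

```text
[0.45734106 0.09043991 0.14506392] [6.95414257e-01 7.18608753e-01 2.91477510e-04 6.21093370e-04] 0.9938812430287524
[[0.45552561 0.08833443]]
359 276 22 32 [[0.45263729 0.08996294]]
```

View pics/p9.png

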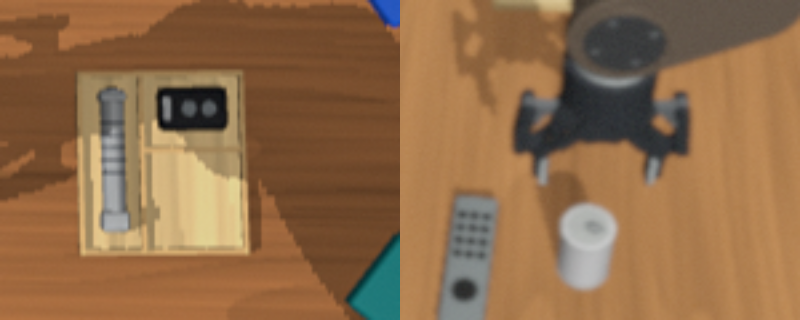

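Fob lies flat in the smaller compartment (192,108 left crop); the tall tin (587,225 right) is between the fingers' line. Descending.

Request:
{"api": "move_arm", "payload": {
  "plan": [0,0,-35,0,0,0,85,0,0,-35,0,0,0,85,0,0,-25,0,0,0,85,0,0,-14,0,0,0,85,0,0,-6,0,0,0,85,0,0,0,0,0,0,85,0,0,0,0,0,0,38,0,0,0,0,0,0,38,0,0,0,0,0,0,38,0,0,0,0,0,0,38,0,0,0,0,0,0,38],
  "newtons": 40
}}

```text
time: 23.95
eef_pos: [0.4584, 0.0895, 0.0306]
tcp_rot: [0.696, 0.718, 0.001, 0.001]
contact_force: [-1.1, -1.6, 6.8]
opening: 0.575
finger_force: 41.8
```

Request:
{"api": "move_arm", "payload": {
  "plan": [0,0,10,0,0,0,38,0,0,30,0,0,0,38,0,0,40,0,0,0,38,0,0,30,0,0,0,38,0,0,0,0,0,0,38]
}}

```text
time: 24.45
eef_pos: [0.4606, 0.0898, 0.1446]
tcp_rot: [0.696, 0.718, 0.004, 0.004]
contact_force: [0.3, 0.5, -0.8]
opening: 0.569
finger_force: 41.8
```

Request:
{"api": "move_arm", "payload": {
  "plan": [0,-43,0,0,0,0,38,0,-44,0,0,0,0,38,0,-44,0,0,0,0,38,0,-44,0,0,0,0,38,0,-44,0,0,0,0,38,0,-44,0,0,0,0,38,0,-44,0,0,0,0,38,-1,-44,0,0,0,0,38,-1,-44,0,0,0,0,38,-1,-44,0,0,0,0,38,0,0,0,0,0,0,38,0,0,0,0,0,0,38]
}}

```text
time: 25.65
eef_pos: [0.4533, -0.3492, 0.1375]
tcp_rot: [0.697, 0.717, 0.0, -0.002]
contact_force: [-0.4, 0.3, -1.5]
opening: 0.574
finger_force: 41.8
```

Request:
{"api": "move_arm", "payload": {
  "plan": [0,0,-35,0,0,0,38,0,0,-35,0,0,0,38,0,0,-20,0,0,0,38,0,0,-8,0,0,0,38,0,0,-4,0,0,0,38,0,0,-3,0,0,0,38,0,0,0,0,0,0,38,0,0,0,0,0,0,38]
}}

```text
time: 26.45
eef_pos: [0.455, -0.3499, 0.0356]
tcp_rot: [0.696, 0.718, -0.0, 0.001]
contact_force: [-0.2, -0.4, -2.0]
opening: 0.58
finger_force: 41.8
```

Request:
{"api": "move_arm", "payload": {
  "plan": [0,0,-2,0,0,0,38,0,0,0,0,0,0,38,0,0,0,0,0,0,60,0,0,0,0,0,0,70,0,0,0,0,0,0,80,0,0,0,0,0,0,85,0,0,30,0,0,0,85,0,0,40,0,0,0,85,0,0,40,0,0,0,85,-10,0,20,0,0,0,85]
}}

```text
time: 27.45
eef_pos: [0.4462, -0.3508, 0.1667]
tcp_rot: [0.696, 0.718, -0.0, 0.003]
contact_force: [0.8, -0.3, -0.2]
opening: 0.997
finger_force: 0.0
```

Request:
{"api": "move_arm", "payload": {
  "plan": [0,40,10,0,0,0,85,0,40,10,0,0,0,85,0,45,10,0,0,0,85,0,45,0,0,0,0,85,0,45,0,0,0,0,85,0,40,0,0,0,0,85,0,40,0,0,0,0,85,0,20,0,0,0,0,85,0,0,0,0,0,0,85,0,0,0,0,0,0,85]
}}

```text
time: 28.45
eef_pos: [0.4443, -0.0344, 0.1923]
tcp_rot: [0.696, 0.718, -0.0, 0.0]
contact_force: [-0.3, -0.0, -0.0]
opening: 0.996
finger_force: 0.0
```

```bash
python3 - <<'E'
from h import *
r=cams.read_camera("top");cv2.imwrite("pics/f.png",cv2.resize(r["color"][100:400,70:480],(800,585))[:,:,::-1])
E
```

```text
(no output)
```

View pics/f.png

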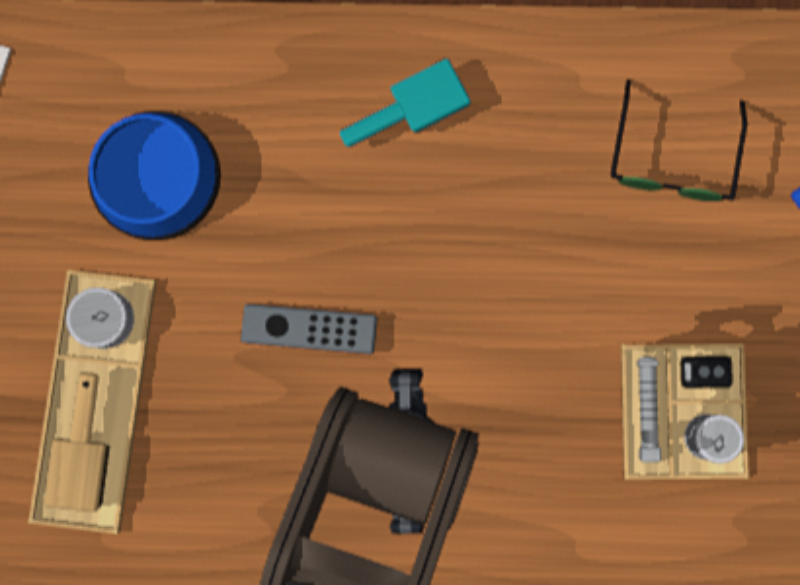

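All five items are in their compartments: wide tin (98,318), brush (80,440), penlight (648,408), fob (706,371) and tall tin upright (714,438). The bowl, remote and sunglasses are where they were, and the arm is clear.

```bash
python3 -c "
from plant import order
print(order.sign_off())"
```

```text
the job is handed in; nothing more can be done
None
```

Both trays are made up as asked and in the order asked, the remote, bowl and sunglasses were left where they were, and the job is handed in at about 28.5 s on the robot's clock; the sign-off gave no verdict.

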